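# Reset the air purifier's filter reminder with a pen

### The job

The air purifier in the craft room has a new filter and its reset button must now be held in. Lift the hand-gel bottle off the purifier, keeping it upright, and set it down standing on the table; then take the slim pen out of the wooden block, put its point down through the small round hole in the purifier's top and press the reset button at the bottom fully down. Hold it down for two seconds and finish like that, still gripping the pen and holding the button down; leave the marker, the pencil tin and the flask where they are.

Things in the scene. Friction and masses are not known exactly. Their poses are not given: they have to be found in the camera images.
- purifier: Desktop air purifier, a white box 180 (x) x 240 (y) x 100 (z) mm that does not move (2.2 kg on rubber feet, fixed). Origin: centre of its underside, on the table. Its flat top is at z = 100 mm; the front (-x) side has vertical intake slots, the top's far (+x) half the dark outlet louvre, and the top's front strip a dark touch panel with the round reset hole beside it, towards +y.
- reset_hole (a point): Centre of the mouth of the round reset hole, level with the purifier's top; at (-52, 62, 100) mm in the purifier's frame, axes as the purifier's (z up). The hole is 12 mm across, straight and vertical. The top of the reset button, a grey cap 9.6 mm across, lies 8 mm below the mouth. At the start the gel bottle stands over the hole and hides it.
- reset_button (a joint): Travel of the reset button in m: 0 up, 0.004 fully down. It springs back when let go; it begins to move at 1.2 N and is fully down at 3.6 N, against a firm stop.
- bottle: Hand-gel bottle, closed, 0.08 to 0.18 kg, white with a paper label and a grey cap: round body 46 mm across and 80 mm tall, a shoulder, then a cap 25 mm across; 110 mm tall in all. Origin: centre of its underside, z up along the bottle. It starts standing on the purifier, over the reset hole.
- bottle_mid (a point): Point on the bottle's axis, 55 mm above its underside, where the body is 46 mm across: grasp it here.
- pen: Slim grey pen, 140 mm long, 22 g: barrel 9.5 mm across, from 24 mm above the point upwards a straight cylinder; below that a steel nose tapering to 4 mm across at 4 mm and 2.8 mm across at the point. Origin: the point (lower end); z runs from the point up to the blunt end. It starts standing point down in the block's hole at the -x end, 55 mm deep in it, sitting loosely (it may lean 2 degrees), so that 85 mm stands out.
- pen_grip (a point): Point on the pen's axis 100 mm above the point (40 mm below the blunt end, 45 mm above the block's top at the start): grasp it here.
- pen_block: Wooden pen block, 150 (x) x 50 (y) x 65 (z) mm, which does not move. Origin: centre of its underside, on the table. Along its x axis are three upright holes, 55 mm deep: at x = -50 mm the pen's (10.5 mm across), at 0 an empty one of the same size, at +45 mm the marker's (17 mm). The block stands to the left or to the right of the purifier.
- marker: Thick marker, white with a grey cap, 16 mm across and 122 mm long, standing in the pen block, its top 132 mm above the table. Origin: centre of its lower end. Too thick for the reset hole; leave it.
- tin: Flat aluminium pencil tin, 182 (x) x 68 (y) x 23 mm, shut, lying on the table on the side of the purifier where the pen block is not. Origin: centre of its underside. Leave it.
- flask: Stainless steel drinking flask, 70 mm across, 236 mm tall with its loop, standing on the table to the left, beyond the work (+y side). Origin: centre of its underside. Leave it.

How it is judged:
By the outcome, as a careful person would: the job done as asked, in the order asked, and still so for the second after the job is handed in, while the arm keeps its last pose, push and grip.
It also fails if it takes over 64 s, if anything falls off the work surface, if the arm or the gripper's body presses on something with over 40 N, if the wrist force passes 120 N, or if a joint passes its speed limit or range.

### The arm

A 6-joint arm with a two-finger parallel gripper is mounted at the origin on the work surface. World frame = base frame: x ahead of the robot, y to its left, z up, the work surface at z = 0. Lengths are in m, angles in rad, forces in N, time in s.
With the tool pointing down it reaches from about 0.4 to 0.925 m from the base axis. Payload 3.4 kg.
Tool frame: the origin (TCP) lies at the very end of the fingers, on their centre line; the grasp point (between the pads) lies r.tcp_to_grasp behind it (r.tcp_to_grasp is the distance from the TCP to the grasp point, in m); z points along the fingers, y is the line along which they close (so a half turn about z gives the same grasp; the last joint's range is limited). The gripper opens to 85 mm and grips with 20 to 120 N. Pads are 22 mm wide; open, the fingers measure 114 mm over their backs; the gripper's body (76 mm by 85 mm) begins 54 mm behind the grasp point. The pads swing forward as they close: fully open they stand 13 mm farther back than shut.
Start: joints at [1.262, 0.307, 1.506, -0, 1.328, -0.073], TCP at [0.134, 0.559, 0.231] pointing down, gripper open.
Joint ranges: [-3.12, 3.12], [-1.05, 2.28], [0.14, 2.33], [-1.42, 4.57], [0.1, 2.73], [-2.68, 2.68]. Speed limits (rad/s): [2.57, 2.57, 3.14, 3.14, 3.14, 3.14].

### API

Orientations are given as a unit quaternion [x, y, z, w].
In Python, from plant import state, read_camera, camera_params, sign_off, spot_in, r gives the robot as it stands. The module is installed in compiled form; this text tells all that it offers.
- The arm moves only by the shell command python3 -m pendant 'ROWS' [OPENING]. ROWS is JSON, a list of rows, each an object of numbers: "tx", "ty", "tz": the shift along the tool's x, y, z in m; "roll": the turn about the tool's z in rad. A call has 1 to 12 rows; each row is the pose to reach, as a shift and turn from the pose commanded when the call began, along the tool's axes at that moment; what a row does not reach only later rows make up. A row lasts 1/10 s, in which the tool goes at most 50 mm and 8.59 degrees, less where a joint would pass 70% of its speed; a pose out of reach is approached as far as the arm can. A call with a gripper value outside its range is refused whole. OPENING is the finger opening in m, from 0 to 0.0854, set as the call begins (- or left out, the last holds). The fingers move at their own pace and stop on an object; the grip force is fixed at half the most. Time passes only in rows, so rows that repeat a pose let the fingers close. It gives the time, the measured TCP pose, the force, the opening and the grip force at its end, in the units of the state.
- state(): the state, without advancing time (a new reading comes with each control period).
- read_camera(name): name is "scene" or "top"; returns (picture, depth): 420x560x3 uint8, red, green, blue; 420x560 float32, m along the optical axis (not along the pixel's ray), 0 where there is no reading.
- camera_params(name): a dict with "intrinsics" (3x3 intrinsics, pixels), "k1" (the pictures are not rectified: a ray, as slopes to the right and down, at radius r is drawn at 1 + k1 r^2 times it, then the intrinsics apply), "origin" and "rotation" of the camera in the world. Camera axes: x right, y down, z forward; pixel columns grow to the right and rows downward; lengths in m; the calibration is good to about 2 mm. A picture is of the moment at which its call begins. camera_params takes no time and is no camera call.
- sign_off(): hands the job in; it is judged then, once.
Trained networks look in the newest picture that a camera, given by its name, has taken for a name from the list of things; names that differ only in an ending like _2 or _b are one class to them, and where a whole thing is asked for, a point or a joint stands for the part that bears it (a point fixed in the world has none). Each returns a list of dicts, best first, with "p" (0 to 1); they miss things now and then, are a little off and sometimes report something else, mostly with a low value. They report only what shows in the picture. A call takes as long as a camera call.
- spot_in(label, camera): "at" ([x, y, z] in m, in world coordinates, good to about 4 mm: the middle of the surface that is visible of it).
The state is a dict: "clock": time; "qpos": joint angles; "joint_vel": joint speeds; "joint_efforts": joint torques, N m; "ee_pos": TCP position; "tcp_rot": TCP orientation; "ft_force": force on the tool from outside, world axes, zero at the start; "ft_torque": the same for the moment, N m; "gripper_width": opening from 0.0 (shut) to 1.0 (fully open); "finger_force": force on a finger pad.
Only numpy, scipy, OpenCV 4.12 (cv2) and the standard library are available. Lean on these libraries where they do the work, as an engineer would, in place of code of your own. Each camera call takes 0.05 s, during which the arm holds its last target. There are 200 camera calls.

## Working session

There is one attempt and no reset: what is moved stays moved. The work goes in short steps, Python scripts to look and compute and a shell command to move; the robot and the scene stay as the last step left them, time stands still between calls to the robot, and variables do not carry over. Pictures are saved under pics/ and viewed, at most 10 in all, crops included, and the job is handed in when it is done.

```bash
mkdir -p pics
cat > h.py <<'E'
import numpy as np, cv2
from plant import *
def shot(cam,name):
    p,d=read_camera(cam); cv2.imwrite(f'pics/{name}.png',p[:,:,::-1]); np.save(f'{cam}_d.npy',d); np.save(f'{cam}_p.npy',p); return p,d
def pix2w(cam,u,v,d=None,z=None):
    c=camera_params(cam); K=np.array(c['intrinsics'],float)
    q=cv2.undistortPoints(np.array([[[u,v]]],float),K,np.array([c['k1'],0,0,0.])).ravel()
    ray=np.array(c['rotation'])@np.array([q[0],q[1],1]); o=np.array(c['origin'])
    if z is not None: d=(z-o[2])/ray[2]
    return o+ray*d
def w2pix(cam,X):
    c=camera_params(cam); R=np.array(c['rotation']); q=R.T@(np.array(X)-np.array(c['origin']))
    K=np.array(c['intrinsics']);a=q[:2]/q[2];a=a*(1+c['k1']*(a@a));return K[:2,:2]@a+K[:2,2]
E
python3 - <<'E'
from h import *
from plant import r
for c in ("scene","top"):
    shot(c,c+'0'); print(c,np.round(camera_params(c)['origin'],3),np.round(camera_params(c)['rotation'],2).tolist())
    for l in ("purifier","bottle","pen","pen_block","marker","tin","flask"):
        print(l,[(np.round(s['at'],3).tolist(),round(s['p'],2)) for s in spot_in(l,c)[:2]])
print(r.tcp_to_grasp,state())
E
```

```text
scene [1.483 0.338 1.086] [0.55, 0.74, -0.31, -0.24]
purifier [([0.601, 0.055, 0.1], 0.58)]
bottle [([0.506, 0.114, 0.166], 0.72)]
pen [([0.425, 0.338, 0.11], 0.52)]
pen_block [([0.422, 0.34, 0.111], 0.65), ([0.51, 0.337, 0.063], 0.56)]
marker []
tin [([0.506, -0.316, 0.022], 0.62)]
flask [([0.678, 0.433, 0.141], 0.76), ([0.507, 0.111, 0.171], 0.24)]
top [0.231 0.049 1.564] [0.71, -0.7, 0.07, -0.07]
purifier [([0.545, 0.041, 0.095], 0.63)]
bottle [([0.483, 0.108, 0.185], 0.85)]
pen []
pen_block [([0.464, 0.327, 0.066], 0.85), ([0.491, -0.32, 0.02], 0.74)]
marker [([0.51, 0.322, 0.121], 0.45)]
tin [([0.487, -0.317, 0.022], 0.72)]
flask [([0.64, 0.42, 0.162], 0.87)]
0.0187 {'clock': 0.8, 'qpos': array([ 1.26152427e+00,  3.06764592e-01,  1.50637694e+00, -1.99901227e-05,
        1.32842195e+00, -7.35107848e-02]), 'joint_vel': array([-1.10833411e-03, -5.04296553e-04,  1.54877845e-03, -6.21628844e-05,
       -6.07168327e-04, -6.99984475e-04]), 'joint_efforts': array([ 1.57715363e-03, -4.57402289e+01, -2.52319854e+01, -1.37742118e-04,
        7.66896119e-04, -3.62679828e-06]), 'ee_pos': array([0.13434989, 0.55909297, 0.23133393]), 'tcp_rot': array([1.17605435e-01, 9.93060402e-01, 1.24747737e-05, 1.23005662e-05]), 'ft_force': array([-0.19972182,  0.15356826,  0.17932693]), 'ft_torque': array([-0.0136506 , -0.01105527,  0.00012803]), 'finger_force': 0.0, 'gripper_width': 1.0040915692297434}
```

View pics/scene0.png

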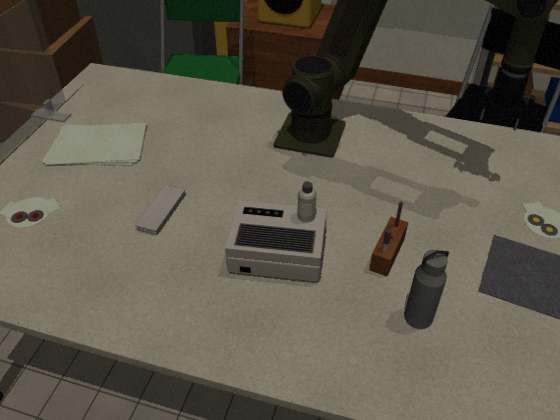

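View pics/top0.png

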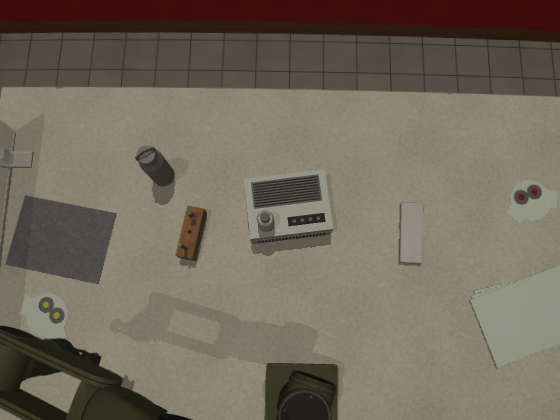

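The top view shows the bottle at about (266,222) on the purifier. The block is at (191,233) with the pen at its lower end (183,252), and the tin is at (411,233). Next I fit the geometry from depth.

```bash
cat >> h.py <<'E'
def cloud(cam):
    d=np.load(f'{cam}_d.npy').astype(float); c=camera_params(cam); K=np.array(c['intrinsics'],float)
    v,u=np.mgrid[:d.shape[0],:d.shape[1]]
    q=cv2.undistortPoints(np.stack([u.ravel(),v.ravel()],1)[:,None].astype(float),K,np.array([c['k1'],0,0,0.]))[:,0]
    P=np.c_[q,np.ones(len(q))]*d.reshape(-1,1)
    return (P@np.array(c['rotation']).T+np.array(c['origin']))[d.ravel()>0]
def box(P,x0,x1,y0,y1,z0,z1):
    return P[(P[:,0]>x0)&(P[:,0]<x1)&(P[:,1]>y0)&(P[:,1]<y1)&(P[:,2]>z0)&(P[:,2]<z1)]
E
python3 - <<'E'
from h import *
for c in ("top","scene"):
    P=cloud(c)
    for n,b in dict(pur=(.38,.75,-.12,.25,.085,.112),blk=(.3,.6,.25,.42,.055,.075),bottle=(.42,.58,.05,.18,.115,.17),cap=(.42,.58,.05,.18,.19,.23),marker=(.47,.6,.25,.40,.085,.14),pen=(.3,.46,.25,.42,.085,.16),tin=(.35,.65,-.42,-.2,.015,.03),flask=(.5,.8,.35,.55,.03,.3)).items():
        Q=box(P,*b)
        if len(Q)<3: print(c,n,len(Q)); continue
        rc=cv2.minAreaRect((Q[:,:2]*1000).astype(np.float32))
        print(c,n,len(Q),'rect',np.round(rc[0],1),np.round(rc[1],1),round(rc[2],1),'mean',np.round(Q.mean(0)*1000,1),'zmed',np.round(np.percentile(Q[:,2],[5,50,98])*1000,1))
E
```

```text
Traceback (most recent call last):
  File "h.py", line 19, in cloud
    return (P@np.array(c['rotation']).T+np.array(c['origin']))[d.ravel()>0]
            ~^~~~~~~~~~~~~~~~~~~~~~~~~~
ValueError: matmul: Input operand 1 has a mismatch in its core dimension 0, with gufunc signature (n?,k),(k,m?)->(n?,m?) (size 4 is different from 3)
```

```bash
sed -i "s/np.array(c\['rotation'\])/Rot.from_quat(c['rotation']).as_matrix()/; 1i from scipy.spatial.transform import Rotation as Rot" h.py
python3 - <<'E'
from h import *
for c in ("top","scene"):
    P=cloud(c)
    for n,b in dict(pur=(.38,.75,-.12,.25,.085,.112),blk=(.3,.6,.25,.42,.055,.075),bottle=(.42,.58,.05,.18,.115,.17),cap=(.42,.58,.05,.18,.19,.23),marker=(.47,.6,.25,.40,.085,.14),pen=(.3,.46,.25,.42,.085,.16),tin=(.35,.65,-.42,-.2,.015,.03),flask=(.5,.8,.35,.55,.03,.3)).items():
        Q=box(P,*b)
        if len(Q)<3: print(c,n,len(Q)); continue
        rc=cv2.minAreaRect((Q[:,:2]*1000).astype(np.float32))
        print(c,n,len(Q),'rect',np.round(rc[0],1),np.round(rc[1],1),round(rc[2],1),'mean',np.round(Q.mean(0)*1000,1),'zmed',np.round(np.percentile(Q[:,2],[5,50,98])*1000,1))
E
```

```text
top pur 4770 rect [550.9  49.5] [178.3 236.8] 8.3 mean [551.6  45.7  98.8] zmed [ 93.3  98.8 105.5]
top blk 832 rect [468.8 332.3] [ 52.3 151.2] 79.3 mean [465.9 331.5  63.8] zmed [58.  63.9 71.3]
top bottle 53 rect [473.7 107.4] [14.  41.6] 8.5 mean [471.8 105.9 147.1] zmed [122.  145.9 168.9]
top cap 95 rect [490.2 110.2] [29.2 34.1] 52.0 mean [488.8 109.2 205.3] zmed [191.2 207.6 213.5]
top marker 48 rect [513.5 324.5] [15.7 15.1] 18.7 mean [511.6 323.2 118.6] zmed [ 90.7 125.3 135.1]
top pen 27 rect [419.6 341.2] [9.4 8.6] 26.8 mean [418.8 340.1 126.3] zmed [ 88.4 133.9 151.1]
top tin 1319 rect [ 487.9 -318.7] [ 70.5 183. ] 87.9 mean [ 485.3 -319.8   21.6] zmed [16.7 21.6 28.2]
top flask 918 rect [586.8 413.6] [196.5  69.8] 16.4 mean [641.8 423.8 159.8] zmed [ 48.4 169.5 233.3]
scene pur 4737 rect [551.8  50.9] [187.  236.9] 8.1 mean [565.7  51.5  99.4] zmed [ 93.6  99.8 104.6]
scene blk 736 rect [471.6 332.6] [ 52.1 157.9] 79.1 mean [480.2 332.6  64.3] zmed [59.1 64.6 70.1]
scene bottle 284 rect [507.1 114.6] [25.9 44.7] 11.9 mean [509.1 114.7 143.2] zmed [117.7 143.6 169. ]
scene cap 114 rect [492.8 110.5] [28.3 27.8] 66.3 mean [496.5 111.9 204. ] zmed [190.7 206.8 212.5]
scene marker 106 rect [515.7 323.9] [20.9 15.3] 15.2 mean [519.8 324.1 112.9] zmed [ 88.2 115.4 133.8]
scene pen 74 rect [426.  340.9] [ 9.  14.9] 89.7 mean [425.2 340.9 121. ] zmed [ 89.5 121.2 150.4]
scene tin 1092 rect [ 491.2 -319.6] [ 73.8 189. ] 87.3 mean [ 497.2 -317.9   22.4] zmed [17.9 22.4 27.4]
scene flask 2084 rect [591.5 413.8] [212.8  70.7] 18.7 mean [675.2 434.  142.7] zmed [ 43.5 151.4 231. ]
```

```bash
python3 -m pendant '[{"tz":-0.05,"roll":-0.1},{"tx":-0.04,"ty":-0.03,"tz":-0.05,"roll":-0.2357},{"tx":-0.08,"ty":-0.06,"tz":-0.05,"roll":-0.2357},{"tx":-0.451,"ty":-0.353,"tz":-0.05,"roll":-0.2357},{"tx":-0.451,"ty":-0.353,"tz":-0.05,"roll":-0.2357},{"tx":-0.451,"ty":-0.353,"tz":-0.05,"roll":-0.2357},{"tx":-0.451,"ty":-0.353,"tz":-0.05,"roll":-0.2357},{"tx":-0.451,"ty":-0.353,"tz":-0.05,"roll":-0.2357},{"tx":-0.451,"ty":-0.353,"tz":-0.05,"roll":-0.2357},{"tx":-0.451,"ty":-0.353,"tz":-0.05,"roll":-0.2357},{"tx":-0.451,"ty":-0.353,"tz":-0.05,"roll":-0.2357},{"tx":-0.451,"ty":-0.353,"tz":-0.05,"roll":-0.2357}]' 0.0854
```

```text
validation failed for argument at $[0]...
```

```bash
python3 -m pendant '[{"tx":0,"ty":0,"tz":-0.05,"roll":-0.1},{"tx":-0.04,"ty":-0.03,"tz":-0.05,"roll":-0.2357},{"tx":-0.08,"ty":-0.06,"tz":-0.05,"roll":-0.2357},{"tx":-0.451,"ty":-0.353,"tz":-0.05,"roll":-0.2357},{"tx":-0.451,"ty":-0.353,"tz":-0.05,"roll":-0.2357},{"tx":-0.451,"ty":-0.353,"tz":-0.05,"roll":-0.2357},{"tx":-0.451,"ty":-0.353,"tz":-0.05,"roll":-0.2357},{"tx":-0.451,"ty":-0.353,"tz":-0.05,"roll":-0.2357},{"tx":-0.451,"ty":-0.353,"tz":-0.05,"roll":-0.2357},{"tx":-0.451,"ty":-0.353,"tz":-0.05,"roll":-0.2357},{"tx":-0.451,"ty":-0.353,"tz":-0.05,"roll":-0.2357},{"tx":-0.451,"ty":-0.353,"tz":-0.05,"roll":-0.2357}]'
```

```text
clock: 2.0
ee_pos: [0.4773, 0.1265, 0.2816]
tcp_rot: [0.0, 1.0, 0.0, 0.0]
ft_force: [0.1, 0.8, -0.6]
gripper_width: 1.004
finger_force: 0.0
```

```bash
python3 -m pendant '[{"tx":-0.013,"ty":-0.0165,"tz":0,"roll":0},{"tx":-0.013,"ty":-0.0165,"tz":0,"roll":0},{"tx":-0.013,"ty":-0.0165,"tz":0,"roll":0}]'
```

```text
clock: 2.3
ee_pos: [0.4891, 0.1117, 0.2811]
tcp_rot: [0.001, 1.0, 0.0, -0.001]
ft_force: [-0.4, 0.2, -1.2]
gripper_width: 1.0
finger_force: 0.0
```

```bash
python3 -m pendant '[{"tx":-0.001,"ty":-0.0015,"tz":0.04,"roll":0},{"tx":-0.001,"ty":-0.0015,"tz":0.07,"roll":0},{"tx":-0.001,"ty":-0.0015,"tz":0.1,"roll":0},{"tx":-0.001,"ty":-0.0015,"tz":0.125,"roll":0},{"tx":-0.001,"ty":-0.0015,"tz":0.14,"roll":0},{"tx":-0.001,"ty":-0.0015,"tz":0.14,"roll":0},{"tx":-0.001,"ty":-0.0015,"tz":0.14,"roll":0}]' && python3 -m pendant '[{"tx":0,"ty":0,"tz":0,"roll":0},{"tx":0,"ty":0,"tz":0,"roll":0},{"tx":0,"ty":0,"tz":0,"roll":0},{"tx":0,"ty":0,"tz":0,"roll":0},{"tx":0,"ty":0,"tz":0,"roll":0},{"tx":0,"ty":0,"tz":0,"roll":0},{"tx":0,"ty":0,"tz":0,"roll":0},{"tx":0,"ty":0,"tz":0,"roll":0},{"tx":0,"ty":0,"tz":0,"roll":0},{"tx":0,"ty":0,"tz":0,"roll":0}]' 0.03
```

```text
clock: 3.0
ee_pos: [0.4898, 0.1115, 0.1417]
tcp_rot: [-0.001, 1.0, 0.0, -0.0]
ft_force: [-0.0, 0.0, 1.0]
gripper_width: 1.0
finger_force: 0.0
clock: 4.0
ee_pos: [0.4912, 0.1104, 0.1425]
tcp_rot: [0.0, 1.0, 0.0, 0.001]
ft_force: [-1.9, -0.0, 6.2]
gripper_width: 0.519
finger_force: 61.3
```

```bash
python3 -m pendant '[{"tx":0,"ty":0,"tz":-0.01,"roll":0},{"tx":0,"ty":0,"tz":-0.03,"roll":0},{"tx":0,"ty":0,"tz":-0.055,"roll":0},{"tx":0,"ty":-0.02,"tz":-0.07,"roll":0},{"tx":0,"ty":-0.055,"tz":-0.07,"roll":0},{"tx":0,"ty":-0.095,"tz":-0.07,"roll":0},{"tx":0,"ty":-0.135,"tz":-0.07,"roll":0},{"tx":0,"ty":-0.175,"tz":-0.07,"roll":0},{"tx":0,"ty":-0.215,"tz":-0.07,"roll":0},{"tx":-0.005,"ty":-0.25,"tz":-0.07,"roll":0},{"tx":-0.01,"ty":-0.28,"tz":-0.07,"roll":0},{"tx":-0.01,"ty":-0.295,"tz":-0.07,"roll":0}]'
python3 - <<'E'
from h import *
shot("scene","scene1")
P=cloud("scene");Q=box(P,.42,.6,-.25,-.12,.08,.35)
print(len(Q),np.round(np.percentile(Q,[2,50,98],axis=0),3))
print(state()['ee_pos'],state()['ft_force'],state()['gripper_width'])
E
```

```text
clock: 5.2
ee_pos: [0.5009, -0.1874, 0.2117]
tcp_rot: [0.001, 1.0, -0.001, 0.0]
ft_force: [0.3, -0.3, -0.0]
gripper_width: 0.522
finger_force: 61.4
1767 [[ 0.491 -0.244  0.177]
 [ 0.512 -0.177  0.275]
 [ 0.533 -0.125  0.346]]
[ 0.50064596 -0.18845347  0.2115424 ] [ 0.69864141 -1.40710193 -0.47822355] 0.5176045126961146
```

View pics/scene1.png

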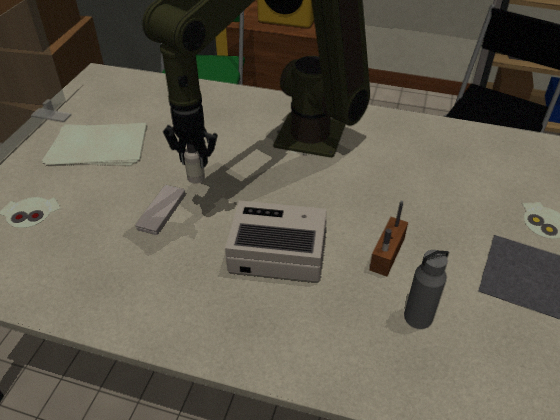

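The bottle is held upright at (195,165), and the hole is now visible at about (304,215). Next I lower the bottle.

```bash
python3 -m pendant '[{"tx":0,"ty":0,"tz":0.03,"roll":0},{"tx":0,"ty":0,"tz":0.065,"roll":0},{"tx":0,"ty":0,"tz":0.1,"roll":0},{"tx":0,"ty":0,"tz":0.13,"roll":0},{"tx":0,"ty":0,"tz":0.15,"roll":0},{"tx":0,"ty":0,"tz":0.16,"roll":0},{"tx":0,"ty":0,"tz":0.164,"roll":0},{"tx":0,"ty":0,"tz":0.166,"roll":0},{"tx":0,"ty":0,"tz":0.167,"roll":0},{"tx":0,"ty":0,"tz":0.168,"roll":0}]'
```

```text
clock: 6.25
ee_pos: [0.5012, -0.1849, 0.0443]
tcp_rot: [0.0, 1.0, -0.0, 0.001]
ft_force: [-0.2, 0.7, -0.9]
gripper_width: 0.523
finger_force: 61.4
```

Run:
```python
from h import *
from scipy import ndimage
ex=np.array([np.cos(np.radians(8.2)),np.sin(np.radians(8.2))])
for c in ("scene","top"):
    p,d=shot(c,c+"2"); h=np.array([.491,.1042,.1]); px=w2pix(c,h); print(c,px)
    u,v=map(int,np.round(px)); s=p[v-25:v+26,u-25:u+26,::-1]
    cv2.imwrite(f'pics/{c}2crop.png',cv2.resize(s,(400,400),interpolation=cv2.INTER_CUBIC))
    print([(np.round(s['at'],4).tolist(),round(s['p'],2)) for s in spot_in("reset_hole",c)[:2]])
a=cv2.imread('pics/scene2crop.png');b=cv2.imread('pics/top2crop.png');cv2.imwrite('pics/crop2.png',np.hstack([a,b]))
```

```text
scene [303.59542784 215.346195  ]
[([0.5976, 0.0588, 0.1], 0.66)]
top [267.80570142 223.45209965]
[([0.5508, 0.0591, 0.1013], 0.68)]
```

View pics/crop2.png

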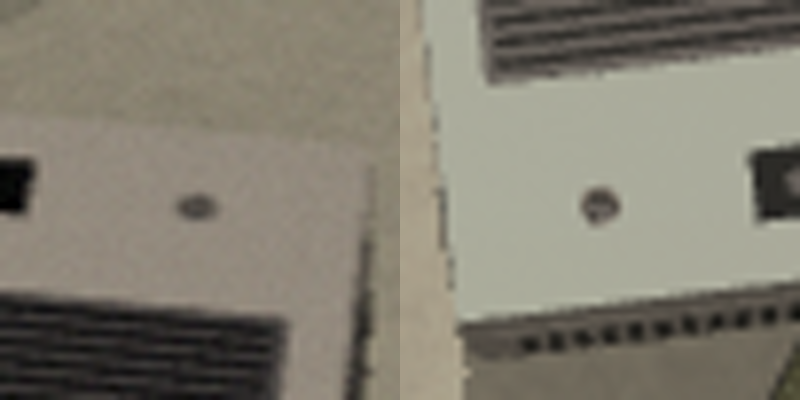

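The hole sits within half a pixel of the prediction in both views: scene (303.1,215.4) and top (267.5,223.3). Now I touch the bottle down.

```bash
python3 -m pendant '[{"tx":0,"ty":0,"tz":0.001,"roll":0},{"tx":0,"ty":0,"tz":0.0015,"roll":0},{"tx":0,"ty":0,"tz":0.002,"roll":0},{"tx":0,"ty":0,"tz":0.002,"roll":0}]'
python3 - <<'E'
from h import *
print(pix2w("scene",303.1,215.4,z=.1),pix2w("top",267.5,223.25,z=.1))
E
```

```text
clock: 6.85
ee_pos: [0.5007, -0.1848, 0.0425]
tcp_rot: [0.0, 1.0, -0.0, 0.001]
ft_force: [-1.7, 0.2, 8.9]
gripper_width: 0.522
finger_force: 62.5
[0.49155565 0.10300966 0.1       ] [0.49156163 0.1050784  0.1       ]
```

```bash
python3 -m pendant '[{"tx":0,"ty":0,"tz":0,"roll":0},{"tx":0,"ty":0,"tz":0,"roll":0},{"tx":0,"ty":0,"tz":0,"roll":0},{"tx":0,"ty":0,"tz":0,"roll":0},{"tx":0,"ty":0,"tz":0,"roll":0},{"tx":0,"ty":0,"tz":0,"roll":0}]' 0.0854 && python3 -m pendant '[{"tx":0,"ty":0,"tz":-0.02,"roll":0},{"tx":0,"ty":0,"tz":-0.05,"roll":0},{"tx":0,"ty":0,"tz":-0.09,"roll":0},{"tx":0,"ty":0,"tz":-0.135,"roll":0},{"tx":0,"ty":0,"tz":-0.18,"roll":0},{"tx":0,"ty":0,"tz":-0.2,"roll":0}]'
```

```text
clock: 7.45
ee_pos: [0.5002, -0.1846, 0.0411]
tcp_rot: [0.0, 1.0, 0.0, -0.0]
ft_force: [0.2, -0.5, -0.2]
gripper_width: 1.001
finger_force: 0.0
clock: 8.05
ee_pos: [0.5022, -0.1854, 0.246]
tcp_rot: [0.0, 1.0, -0.002, 0.003]
ft_force: [0.2, -0.6, -0.9]
gripper_width: 1.0
finger_force: 0.0
```

```bash
python3 -m pendant '[{"tx":0,"ty":0.04,"tz":0,"roll":0},{"tx":0.01,"ty":0.085,"tz":0,"roll":0},{"tx":0.02,"ty":0.13,"tz":0,"roll":0},{"tx":0.02,"ty":0.175,"tz":0,"roll":0},{"tx":0.03,"ty":0.22,"tz":0,"roll":0},{"tx":0.03,"ty":0.265,"tz":0,"roll":0},{"tx":0.04,"ty":0.31,"tz":0,"roll":0},{"tx":0.05,"ty":0.355,"tz":0,"roll":0},{"tx":0.06,"ty":0.4,"tz":0,"roll":0},{"tx":0.07,"ty":0.445,"tz":0,"roll":0},{"tx":0.08,"ty":0.49,"tz":0,"roll":0},{"tx":0.08,"ty":0.526,"tz":0,"roll":0}]' && python3 -m pendant '[{"tx":0,"ty":0,"tz":0,"roll":0},{"tx":0,"ty":0,"tz":0,"roll":0}]'
python3 - <<'E'
from h import *
shot("scene","scene3"); P=cloud("scene")
B=box(P,.4,.6,-.28,-.1,.05,.2); print('bottle',len(B),np.round(np.percentile(B,[2,50,98],axis=0),3))
for z in (.085,.1,.115,.13):
    Q=box(P,.38,.46,.3,.38,z,z+.015); print(len(Q),np.round(np.median(Q,0),4))
E
```

```text
clock: 9.25
ee_pos: [0.4185, 0.3436, 0.2413]
tcp_rot: [-0.001, 1.0, 0.0, -0.0]
ft_force: [1.0, -1.0, 0.6]
gripper_width: 0.998
finger_force: 0.0
clock: 9.45
ee_pos: [0.4198, 0.3417, 0.2408]
tcp_rot: [-0.001, 1.0, -0.001, -0.0]
ft_force: [-0.4, -0.8, -0.2]
gripper_width: 0.998
finger_force: 0.0
bottle 337 [[ 0.49  -0.2    0.051]
 [ 0.513 -0.177  0.084]
 [ 0.527 -0.161  0.112]]
18 [0.4253 0.3417 0.0919]
18 [0.4247 0.3412 0.1087]
15 [0.4245 0.3419 0.1231]
18 [0.4249 0.3416 0.1395]
```

View pics/scene3.png

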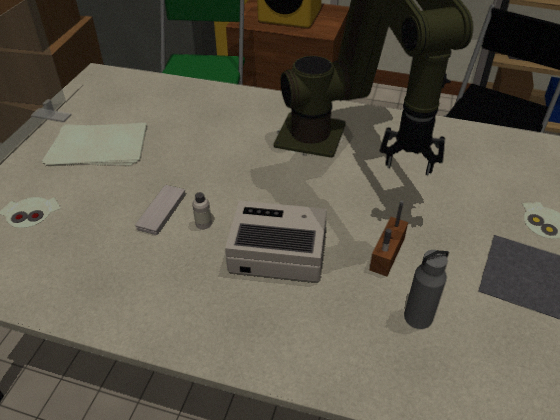

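The bottle stands at (202,212), clear of the tin, and the pen is upright at (400,213). Now I descend and grip the pen.

```bash
python3 -m pendant '[{"tx":-0.001,"ty":0,"tz":0.04,"roll":0},{"tx":-0.001,"ty":0,"tz":0.08,"roll":0},{"tx":-0.001,"ty":0,"tz":0.115,"roll":0},{"tx":-0.001,"ty":0,"tz":0.135,"roll":0},{"tx":-0.001,"ty":0,"tz":0.1495,"roll":0},{"tx":-0.001,"ty":0,"tz":0.1495,"roll":0},{"tx":-0.001,"ty":0,"tz":0.1495,"roll":0}]' && python3 -m pendant '[{"tx":0,"ty":0,"tz":0,"roll":0},{"tx":0,"ty":0,"tz":0,"roll":0},{"tx":0,"ty":0,"tz":0,"roll":0},{"tx":0,"ty":0,"tz":0,"roll":0},{"tx":0,"ty":0,"tz":0,"roll":0},{"tx":0,"ty":0,"tz":0,"roll":0},{"tx":0,"ty":0,"tz":0,"roll":0},{"tx":0,"ty":0,"tz":0,"roll":0},{"tx":0,"ty":0,"tz":0,"roll":0},{"tx":0,"ty":0,"tz":0,"roll":0},{"tx":0,"ty":0,"tz":0,"roll":0},{"tx":0,"ty":0,"tz":0,"roll":0}]' 0.0
```

```text
clock: 10.2
ee_pos: [0.4217, 0.3402, 0.0921]
tcp_rot: [0.001, 1.0, -0.0, -0.0]
ft_force: [0.5, 1.1, 0.3]
gripper_width: 0.999
finger_force: 0.0
clock: 11.4
ee_pos: [0.4215, 0.3415, 0.0919]
tcp_rot: [0.0, 1.0, 0.0, 0.0]
ft_force: [0.6, -0.9, 3.1]
gripper_width: 0.093
finger_force: 58.4
```

```bash
python3 -m pendant '[{"tx":0,"ty":0,"tz":-0.01,"roll":0},{"tx":0,"ty":0,"tz":-0.025,"roll":0},{"tx":0,"ty":0,"tz":-0.045,"roll":0},{"tx":0,"ty":0,"tz":-0.065,"roll":0},{"tx":0,"ty":0,"tz":-0.09,"roll":0},{"tx":0,"ty":0,"tz":-0.12,"roll":0},{"tx":0,"ty":0,"tz":-0.13,"roll":0}]' && python3 -m pendant '[{"tx":-0.01,"ty":-0.02,"tz":0,"roll":0},{"tx":-0.02,"ty":-0.06,"tz":0,"roll":0},{"tx":-0.03,"ty":-0.1,"tz":0,"roll":0},{"tx":-0.04,"ty":-0.14,"tz":0,"roll":0},{"tx":-0.06,"ty":-0.18,"tz":0,"roll":0},{"tx":-0.07,"ty":-0.215,"tz":0,"roll":0},{"tx":-0.07,"ty":-0.2375,"tz":0,"roll":0},{"tx":-0.07,"ty":-0.2375,"tz":0,"roll":0},{"tx":-0.07,"ty":-0.2375,"tz":0,"roll":0}]'
python3 - <<'E'
from h import *
print(state()['ee_pos'],state()['gripper_width'])
ims=[]
for c in ("scene","top"):
    p,d=shot(c,c+"4"); P=cloud(c)
    for z in (.13,.145,.16,.175,.19,.205):
        Q=box(P,.46,.52,.07,.14,z,z+.015)
        if len(Q): print(c,z,len(Q),np.round(np.median(Q,0),4))
    u,v=np.round(w2pix(c,[.4915,.104,.13])).astype(int)
    print(c,u,v,w2pix(c,[.4915,.104,.14]),w2pix(c,[.4915,.104,.1]))
    ims.append(cv2.resize(p[v-25:v+25,u-25:u+25,::-1],(400,400),interpolation=cv2.INTER_CUBIC))
cv2.imwrite('pics/crop4.png',np.hstack(ims))
E
```

```text
clock: 12.1
ee_pos: [0.4226, 0.3424, 0.2251]
tcp_rot: [0.0, 1.0, 0.002, 0.002]
ft_force: [-1.0, 0.3, 0.0]
gripper_width: 0.092
finger_force: 58.4
clock: 13.0
ee_pos: [0.4908, 0.1037, 0.2212]
tcp_rot: [0.001, 1.0, 0.0, -0.001]
ft_force: [0.0, 0.7, -0.2]
gripper_width: 0.092
finger_force: 58.5
[0.49084822 0.10374281 0.22124565] 0.09183368681266986
scene 0.13 3 [0.4914 0.1043 0.1417]
scene 0.145 11 [0.4928 0.1063 0.1538]
scene 0.16 15 [0.4932 0.1044 0.1675]
scene 0.175 16 [0.4935 0.1058 0.1829]
scene 0.19 18 [0.493  0.1065 0.1968]
scene 0.205 15 [0.4921 0.1059 0.2115]
scene 304 207 [303.86995274 204.22966886] [303.47270813 215.45942362]
top 0.16 3 [0.4858 0.1039 0.1664]
top 0.175 1 [0.4863 0.1009 0.179 ]
top 268 221 [267.40256986 220.71538664] [267.88123338 223.27914534]
```

View pics/crop4.png

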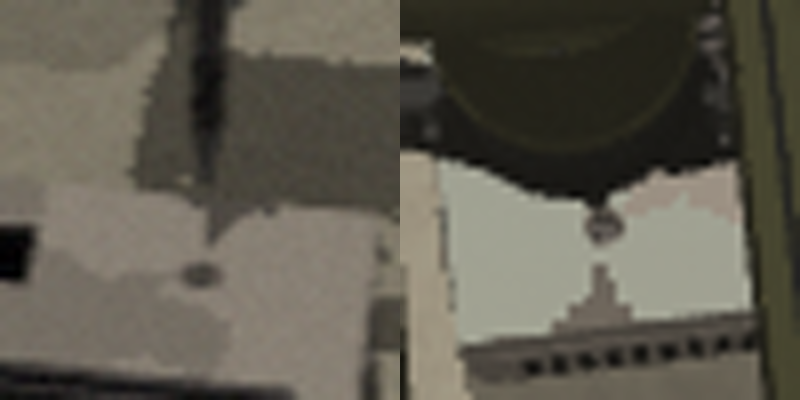

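In the scene crop the pen's nose, at about (207,185), sits over the hole at (201,275), up to 1 mm off towards +y. I go closer and compare again.

```bash
python3 -m pendant '[{"tx":0,"ty":-0.0005,"tz":0.015,"roll":0},{"tx":0,"ty":-0.0005,"tz":0.028,"roll":0},{"tx":0,"ty":-0.0005,"tz":0.034,"roll":0},{"tx":0,"ty":-0.0005,"tz":0.034,"roll":0},{"tx":0,"ty":-0.0005,"tz":0.034,"roll":0}]'
python3 - <<'E'
from h import *
print(state()['ee_pos'],state()['ft_force'])
ims=[]
acc=[]
for c,n in (("scene",8),("top",4)):
    a=np.mean([read_camera(c)[0].astype(float) for _ in range(n)],0)
    u,v=np.round(w2pix(c,[.4915,.104,.11])).astype(int); print(c,u,v,w2pix(c,[.4915,.104,.105]),w2pix(c,[.4915,.104,.1]))
    s=np.clip(a[v-12:v+13,u-12:u+13,::-1]*1.5,0,255).astype(np.uint8)
    ims.append(cv2.resize(s,(400,400),interpolation=cv2.INTER_CUBIC))
cv2.imwrite('pics/crop5.png',np.hstack(ims))
E
```

```text
clock: 13.6
ee_pos: [0.4915, 0.104, 0.188]
tcp_rot: [-0.0, 1.0, 0.0, 0.0]
ft_force: [0.3, 0.4, 0.6]
gripper_width: 0.093
finger_force: 58.5
[0.49146405 0.10403316 0.18801767] [0.28290814 0.4431333  0.61410934]
scene 304 213 [303.52157449 214.07971264] [303.47270813 215.45942362]
top 268 223 [267.82278296 222.96609866] [267.88123338 223.27914534]
```

View pics/crop5.png

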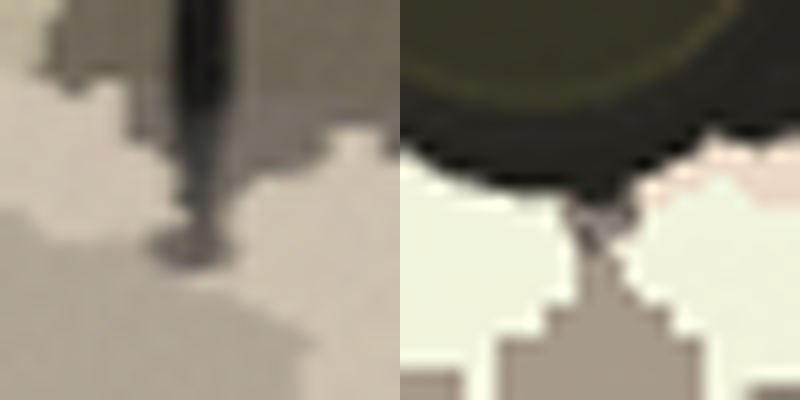

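In the scene crop the pen axis is at u≈203 and the hole at ≈194, so the pen is about 1.2 mm too far to +y. I correct that and go in gently.

```bash
python3 -m pendant '[{"tx":0,"ty":-0.0012,"tz":0.001,"roll":0},{"tx":0,"ty":-0.0012,"tz":0.003,"roll":0},{"tx":0,"ty":-0.0012,"tz":0.005,"roll":0},{"tx":0,"ty":-0.0012,"tz":0.007,"roll":0},{"tx":0,"ty":-0.0012,"tz":0.009,"roll":0},{"tx":0,"ty":-0.0012,"tz":0.009,"roll":0},{"tx":0,"ty":-0.0012,"tz":0.009,"roll":0}]'
```

```text
clock: 14.9
ee_pos: [0.4913, 0.1022, 0.1787]
tcp_rot: [0.0, 1.0, 0.0, -0.0]
ft_force: [-0.1, -0.8, 0.1]
gripper_width: 0.088
finger_force: 58.5
```

```bash
python3 -m pendant '[{"tx":0,"ty":0,"tz":0.001,"roll":0},{"tx":0,"ty":0,"tz":0.002,"roll":0},{"tx":0,"ty":0,"tz":0.003,"roll":0},{"tx":0,"ty":0,"tz":0.004,"roll":0},{"tx":0,"ty":0,"tz":0.004,"roll":0}]'; python3 -m pendant '[{"tx":0,"ty":0,"tz":0.001,"roll":0},{"tx":0,"ty":0,"tz":0.002,"roll":0},{"tx":0,"ty":0,"tz":0.002,"roll":0}]';  python3 -m pendant '[{"tx":0,"ty":0,"tz":0.001,"roll":0},{"tx":0,"ty":0,"tz":0.0015,"roll":0},{"tx":0,"ty":0,"tz":0.0015,"roll":0}]'
```

```text
clock: 15.4
ee_pos: [0.4912, 0.1022, 0.1747]
tcp_rot: [0.0, 1.0, -0.0, -0.0]
ft_force: [0.5, -0.7, -0.4]
gripper_width: 0.094
finger_force: 58.5
clock: 15.7
ee_pos: [0.4915, 0.1022, 0.1729]
tcp_rot: [0.0, 1.0, 0.0, 0.0]
ft_force: [0.5, 0.3, 1.2]
gripper_width: 0.09
finger_force: 58.6
clock: 16.0
ee_pos: [0.4915, 0.1022, 0.1714]
tcp_rot: [0.0, 1.0, 0.0, 0.0]
ft_force: [-0.2, -0.6, 1.8]
gripper_width: 0.088
finger_force: 58.6
```

```bash
python3 -m pendant '[{"tx":0,"ty":0,"tz":0.0007,"roll":0},{"tx":0,"ty":0,"tz":0.0013,"roll":0},{"tx":0,"ty":0,"tz":0.0013,"roll":0}]'; python3 -m pendant '[{"tx":0,"ty":0,"tz":0.0005,"roll":0},{"tx":0,"ty":0,"tz":0.001,"roll":0},{"tx":0,"ty":0,"tz":0.001,"roll":0}]'
```

```text
clock: 16.3
ee_pos: [0.4914, 0.1022, 0.1701]
tcp_rot: [0.0, 1.0, 0.0, 0.0]
ft_force: [0.1, -0.8, 3.2]
gripper_width: 0.086
finger_force: 58.6
clock: 16.6
ee_pos: [0.4917, 0.1022, 0.1695]
tcp_rot: [0.0, 1.0, 0.0, 0.0]
ft_force: [-0.6, -0.7, 6.7]
gripper_width: 0.096
finger_force: 58.7
```

```bash
python3 -m pendant '[{"tx":0,"ty":0,"tz":0.0004,"roll":0},{"tx":0,"ty":0,"tz":0.0008,"roll":0},{"tx":0,"ty":0,"tz":0.0008,"roll":0},{"tx":0,"ty":0,"tz":0.0008,"roll":0}]'
```

```text
clock: 17.0
ee_pos: [0.4919, 0.1022, 0.1692]
tcp_rot: [0.0, 1.0, 0.0, 0.001]
ft_force: [-1.1, -0.7, 8.8]
gripper_width: 0.09
finger_force: 59.0
```

```bash
for i in 1 2; do python3 -m pendant '[{"tx":0,"ty":0,"tz":0,"roll":0},{"tx":0,"ty":0,"tz":0,"roll":0},{"tx":0,"ty":0,"tz":0,"roll":0},{"tx":0,"ty":0,"tz":0,"roll":0},{"tx":0,"ty":0,"tz":0,"roll":0},{"tx":0,"ty":0,"tz":0,"roll":0},{"tx":0,"ty":0,"tz":0,"roll":0},{"tx":0,"ty":0,"tz":0,"roll":0},{"tx":0,"ty":0,"tz":0,"roll":0},{"tx":0,"ty":0,"tz":0,"roll":0},{"tx":0,"ty":0,"tz":0,"roll":0},{"tx":0,"ty":0,"tz":0,"roll":0}]'; done; python3 -c "
from h import *
shot('scene','scene6')"
```

```text
clock: 18.2
ee_pos: [0.4919, 0.1022, 0.1692]
tcp_rot: [0.0, 1.0, 0.0, 0.001]
ft_force: [-1.1, -0.7, 8.7]
gripper_width: 0.091
finger_force: 59.0
clock: 19.4
ee_pos: [0.4918, 0.1022, 0.1692]
tcp_rot: [0.0, 1.0, 0.0, 0.001]
ft_force: [-0.6, -0.3, 9.0]
gripper_width: 0.092
finger_force: 59.0
```

View pics/scene6.png

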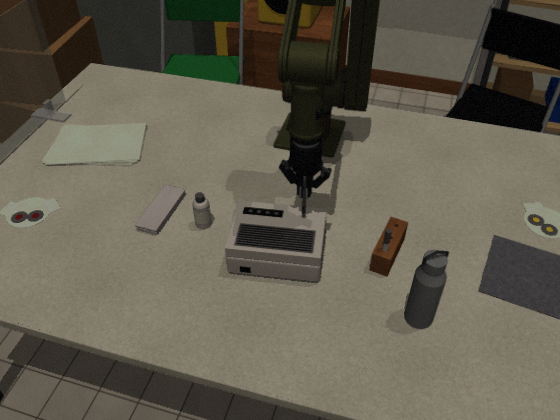

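The pen is in the hole at (303,213), the bottle stands at (202,212), and the marker, tin and flask have not moved. The button has been held for over 2 s at about 9 N.

```bash
python3 -c "
from plant import *
print(sign_off())"
```

```text
the job is handed in; nothing more can be done
None
```

The job is handed in: the gel bottle stands upright on the table, and the gripped pen is holding the reset button down against its stop at about 9 N, held for over 2 s before hand-in; the marker, tin and flask were not touched.

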